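# Hold the dust gate half open with its pull pin

### The job

Take the wooden-handled pull pin out of its stand, put its steel shank well down through the eye in the tab of the spring-loaded dust-extraction shutter, and with the pin draw the shutter out until the square suction port is half open (half of the shutter's travel), without ever pulling it nearly fully open. Finish while holding it there: the hand keeps its grip on the pin and keeps the shutter still at half open against its spring. Only the pin may touch the gate, never the hand or arm, and leave the dish, jar and hammer where they are.

Things in the scene. Friction and masses are not known exactly. Their poses are not given: they have to be found in the camera images.
- gate: Dust-extraction gate fixed to the bench: grey box, its top 70 mm above the bench; crossbar at x = 45 mm is its highest part, 85 mm. Origin on the bench straight below the shut shutter's eye; the box spans its own x +35 to +215 mm, y -75 to +75 mm, a pipe stub behind reaches x = 300 mm. The shutter opens along the gate's -x (roughly towards the robot).
- port (a point): Centre of the 60 mm square suction port in the gate's top, 135 mm along the gate's x from its origin, 70 mm high, between two guide rails 80 mm high. Fully covered when shut. Dark lines on the rails mark shut, half (thicker middle line) and fully open, read against a short dark line at each edge of the shutter.
- shutter (a joint): Travel of the steel shutter plate (150 x 90 x 4 mm, lying on the gate's top) in m: 0 shut, 0.030 half open, 0.060 fully open at its stop; grows along the gate's -x. A spring pulls it shut: about 3 N when shut, rising 1.5 N per 10 mm (7.5 N at half, 12 N at the end), plus 0.4 N friction.
- eye (a point): Centre of the mouth of the eye, an 11 mm round hole, vertical, through the 6 mm thick steel tab (36 x 40 mm) at the front end of the shutter; this point is on the tab's upper face, 78 mm above the bench; it moves with the shutter. Axes as the gate's: z up, the shutter opens along -x. Below the tab is free space down to the bench.
- pin: Loose pull pin, 100 mm long, about 80 g, standing upright in the stand: a steel shank 7 mm in diameter and 45 mm long with a tapered tip (last 6 mm), a steel collar 24 mm in diameter and 4 mm thick (45 to 49 mm from the tip), then a round dark wooden handle 18 mm in diameter and 51 mm long. Origin at the tip, z along the pin up to the handle.
- pin_tip (a point): The tip of the pin's shank (lowest point of the upright pin; same point as the pin's origin).
- stand: Brown wooden block 80 x 80 x 55 mm, fixed on the bench, with a 10 mm hole 48 mm deep in the middle of its top; the pin's shank is in it, its collar resting on the block's top. Origin at the centre of its underside.
- dish: Bystander: open steel dish, 90 mm across, 28 mm high, loose. Origin at the centre of its underside.
- jar: Bystander: glass jar with a steel cap, 56 mm across, 70 mm high, loose. Origin at the centre of its underside.
- hammer: Bystander: hammer 200 mm long lying on the bench, loose. Origin near the middle of its length, x towards the head.
Things that resemble listed ones, but are neither listed nor needed, are in the scene too. What is shaped like the pin but pink or white is not meant.

How it is judged:
By the outcome, as a careful person would: the job done as asked, in the order asked, and still so for the second after the job is handed in, while the arm keeps its last pose, push and grip.
It also fails if it takes over 48 s, if anything falls off the work surface, if the arm or the gripper's body presses on something with over 40 N, if the wrist force passes 120 N, or if a joint passes its speed limit or range.

### The arm

A 7-joint arm with a two-finger parallel gripper is mounted at the origin on the work surface. World frame = base frame: x ahead of the robot, y to its left, z up, the work surface at z = 0. Lengths are in m, angles in rad, forces in N, time in s.
With the tool pointing down it reaches from about 0.4 to 0.85 m from the base axis. Payload 10.4 kg.
Tool frame: the origin (TCP) lies at the very end of the fingers, on their centre line; the grasp point (between the pads) lies 19 mm behind it (r.pinch_z is the distance from the TCP to the grasp point, in m); z points along the fingers, y is the line along which they close (so a half turn about z gives the same grasp; the last joint's range is limited). The gripper opens to 87 mm and grips with 3 to 60 N. Pads are 19 mm wide; open, the fingers measure 117 mm over their backs; the gripper's body (75 mm by 190 mm) begins 51 mm behind the grasp point.
Start: joints at [-1.355, 0.332, -0.065, 1.46, 0.022, 1.35, -0.088], TCP at [0.148, 0.607, 0.223] pointing down, gripper open.
Joint ranges: [-2.6, 2.6], [-0.5, 2.12], [-1.47, 1.34], [0.16, 2.42], [-1.27, 4.41], [0.06, 2.06], [-2.6, 2.6]. Speed limits (rad/s): [2.22, 2.22, 2.79, 2.79, 3.14, 3.14, 3.14].

### API

Orientations are given as a unit quaternion [x, y, z, w].
In Python, from bench import r, camera gives the robot as it stands. The module is installed in compiled form; this text tells all that it offers.
- The arm moves only by the shell command python3 -m pendant 'ROWS' [FORCE]. ROWS is JSON, a list of rows, each an object with "dp": the shift along the tool's x, y, z as a fraction of full scale, a list of three; "rotation": the turn, a rotation vector about the tool's x, y, z as a fraction of full scale, a list of three; "jaw": the opening, from 0 (shut) to 1 (fully open). A call has 1 to 8 rows; each row is the pose to reach, as a shift and turn from the pose commanded when the call began, along the tool's axes at that moment, turning the shorter way round; what a row does not reach only later rows make up. Full scale, the value 1, is 0.15 m for a shift and 2 pi rad for a turn. A row lasts 1/8 s, in which the tool goes at most 62.5 mm and 10.7 degrees, less where a joint would pass 70% of its speed; a pose out of reach is approached as far as the arm can. A call with a number of a shift or a turn outside -1 to 1 is refused whole. A call with a gripper value outside its range is refused whole. The fingers move at their own pace and stop on an object; FORCE is the grip in N (left out, the last holds). Time passes only in rows, so rows that repeat a pose let the fingers close. It gives the time, the measured TCP pose, the force, the opening and the grip force at its end, in the units of the state.
- r.read_state(): the state, without advancing time (a new reading comes with each control period).
- camera(name): name is "scene" or "side" or "wrist"; returns a dict with "image" (420x560x3 uint8, red, green, blue), "z_map" (420x560 float32, m along the optical axis (not along the pixel's ray), 0 where there is no reading), "mtx" (3x3 intrinsics, pixels), "distortion" ([k1, k2, p1, p2, k3] as OpenCV has them; the pictures are not rectified), "T" (4x4, takes a point from camera to world coordinates). Camera axes: x right, y down, z forward; pixel columns grow to the right and rows downward; lengths in m; the calibration is good to about 2 mm. A picture is of the moment at which its call begins.
- r.close_job(): hands the job in; it is judged then, once.
The state is a dict: "time": time; "joint_positions": joint angles; "joint_vel": joint speeds; "joint_torque": joint torques, N m; "ee_pos": TCP position; "eef_rot": TCP orientation; "ft_force": force on the tool from outside, world axes, zero at the start; "torque": the same for the moment, N m; "width": finger opening in m; "grip_force": force on a finger pad.
Only numpy, scipy, OpenCV 4.12 (cv2) and the standard library are available. Lean on these libraries where they do the work, as an engineer would, in place of code of your own. Each camera call takes 0.05 s, during which the arm holds its last target. There are 200 camera calls.

## Working session

There is one attempt and no reset: what is moved stays moved. The work goes in short steps, Python scripts to look and compute and a shell command to move; the robot and the scene stay as the last step left them, time stands still between calls to the robot, and variables do not carry over. Pictures are saved under pics/ and viewed, at most 12 in all, crops included, and the job is handed in when it is done.

```bash
mkdir -p pics; cat > h.py <<'E'
import numpy as np, cv2
from bench import r, camera
def save(n,im): cv2.imwrite('pics/'+n,cv2.cvtColor(im,cv2.COLOR_RGB2BGR))
def ray(c,px):
    p=cv2.undistortPoints(np.array(px,float).reshape(-1,1,2),c['mtx'],c['distortion']).reshape(-1,2)
    d=np.c_[p,np.ones(len(p))]@c['T'][:3,:3].T
    return c['T'][:3,3],d
def plane(c,px,z):
    o,d=ray(c,px); return o+d*((z-o[2])/d[:,2])[:,None]
def depth(c,px):
    o,d=ray(c,px); px=np.array(px).reshape(-1,2).astype(int)
    return o+d*c['z_map'][px[:,1],px[:,0]][:,None]
E
python3 - <<'E'
from h import *
import pickle
C={n:camera(n) for n in('scene','side','wrist')}
pickle.dump(C,open('c0.pkl','wb'))
for n in C: save(n+'0.png',C[n]['image']); print(n,C[n]['T'].round(3).tolist())
s=r.read_state();print(s)
E
```

```text
scene [[-0.594, 0.564, -0.574, 1.199], [0.805, 0.409, -0.431, 0.489], [-0.008, -0.717, -0.697, 0.867], [0.0, 0.0, 0.0, 1.0]]
side [[-0.996, -0.03, 0.083, 0.478], [-0.085, 0.573, -0.815, 0.871], [-0.023, -0.819, -0.573, 0.681], [0.0, 0.0, 0.0, 1.0]]
wrist [[0.237, 0.938, 0.251, 0.079], [0.972, -0.228, -0.063, 0.625], [-0.002, 0.259, -0.966, 0.385], [0.0, 0.0, 0.0, 1.0]]
{'time': 0.15, 'joint_positions': array([-1.35459227,  0.33271661, -0.06466598,  1.46071539,  0.02158285,
        1.349879  , -0.0885246 ]), 'joint_vel': array([ 7.59511060e-06, -2.56579090e-03,  2.63965868e-04, -3.28473760e-03,
        6.81406687e-04, -1.24417930e-03, -4.73214021e-04]), 'joint_torque': array([ 2.57528573e-04, -6.23633623e+01,  2.46570812e-02, -3.90149045e+01,
       -6.11411501e-02,  3.71541234e-02,  6.48692662e-05]), 'ee_pos': array([0.14778685, 0.60699642, 0.22195867]), 'eef_rot': array([ 1.19140493e-01,  9.92877274e-01, -5.10273892e-04, -4.28547465e-05]), 'ft_force': array([-0.8122319 , -0.17405745, -0.30155937]), 'torque': array([-0.04634332, -0.00620169, -0.03353306]), 'grip_force': 0.0, 'width': 0.08758037014530946}
```

View pics/scene0.png

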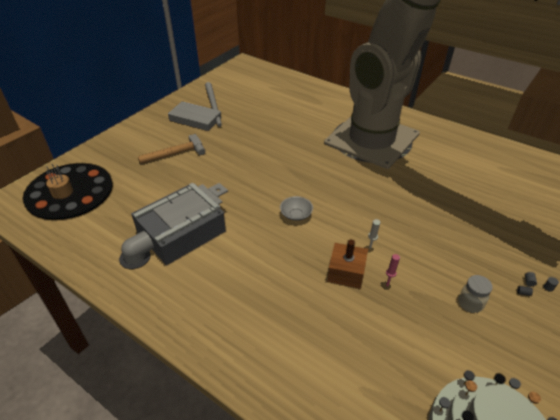

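View pics/side0.png

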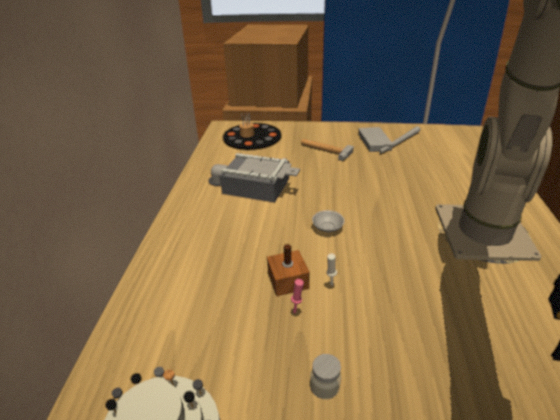

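The scene view shows the dark-handled pin in the brown stand at (350,250), with a pink lookalike at (394,265) and a white one at (375,232). Only the one in the stand fits the description. The gate is at (180,220) with its tab at about (218,191). I'll confirm both in one enlarged crop.

```bash
python3 - <<'E'
from h import *
import pickle
C=pickle.load(open('c0.pkl','rb'))
s=C['scene']['image'];d=C['side']['image']
f=lambda im,x,y,w,h:cv2.resize(im[y:y+h,x:x+w],(400,300),interpolation=cv2.INTER_CUBIC)
save('crop1.png',np.vstack([np.hstack([f(s,310,220,100,75),f(d,250,235,100,75)]),np.hstack([f(s,130,170,120,90),f(d,215,145,100,75)])]))
c=C['scene']; cd=C['side']
for n,k,px in (('pin',c,(350,242)),('pin',cd,(287,247)),('tab',c,(218,191)),('tab',cd,(292,171))): print(n,depth(k,[px]).round(4))
E
```

```text
pin [[0.5384 0.2104 0.1111]]
pin [[0.5356 0.2141 0.1066]]
tab [[ 0.5526 -0.1724  0.0772]]
tab [[ 0.5498 -0.1804  0.0725]]
```

View pics/crop1.png

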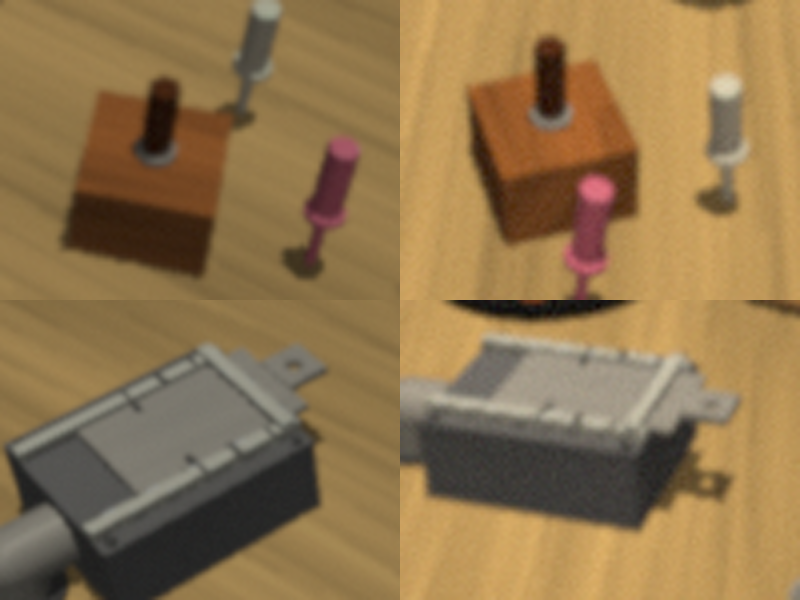

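The crop confirms the pin: dark wooden handle and steel collar in the brown block, top at scene (351,241) and side (287,245). The eye is at scene (218,190) and side (293.5,170.5), and the shutter is shut. Next I'll triangulate.

```bash
python3 - <<'E'
from h import *
import pickle
C=pickle.load(open('c0.pkl','rb'))
c=C['scene']; d=C['side']
print('pintop',plane(c,[(350.8,241)],.11).round(4),plane(d,[(287.3,245.2)],.11).round(4))
print('collar',plane(c,[(349.3,257.3)],.058).round(4),plane(d,[(287.5,263.5)],.058).round(4))
print('eye',plane(c,[(218.2,189.8)],.078).round(4),plane(d,[(293.5,170.5)],.078).round(4))
for k,a,b in ((c,(133,215),(187,186.5)),(c,(158.5,238.4),(218.5,210.5)),(d,(224,246-100),(0,0))):
    if b==(0,0): continue
    p=plane(k,[a,b],.08); v=p[0]-p[1]; print('x dir',p.round(4).tolist(),np.degrees(np.arctan2(v[1],v[0])))
e=depth(c,[(375,225),(394,258),(296,210),(478,287),(170,152),(135,250)]);print('white,pink,dish,jar,hammer',e.round(3))
# gate top points via depth for PCA direction
ys,xs=np.mgrid[150:270,110:250]; px=np.c_[xs.ravel(),ys.ravel()]
P=depth(c,px); m=(P[:,2]>.064)&(P[:,2]<.09); R=cv2.minAreaRect(P[m][:,:2].astype(np.float32)*1000);print(R)
ys,xs=np.mgrid[240:290,320:375]; px=np.c_[xs.ravel(),ys.ravel()]
P=depth(c,px); m=(P[:,2]>.098); print('pin upper pts',P[m].mean(0))
E
```

```text
pintop [[0.5337 0.2099 0.11  ]] [[0.535  0.2119 0.11  ]]
collar [[0.5351 0.2133 0.058 ]] [[0.535  0.2156 0.058 ]]
eye [[ 0.5493 -0.1746  0.078 ]] [[ 0.5448 -0.1741  0.078 ]]
x dir [[0.7466, -0.2802, 0.08], [0.5893, -0.2485, 0.08]] -11.368599475275458
x dir [[0.7652, -0.1707, 0.08], [0.6103, -0.1198, 0.08]] -18.18252610963324
white,pink,dish,jar,hammer [[ 0.446  0.226  0.099]
 [ 0.513  0.307  0.099]
 [ 0.428 -0.007  0.005]
 [ 0.459  0.478  0.072]
 [ 0.453 -0.464  0.019]
 [ 0.806 -0.216  0.046]]
((645.2390747070312, -199.45330810546875), (155.25306701660156, 234.97738647460938), 76.75187683105469)
pin upper pts [0.66770625 0.26711705 0.25543974]
```

```bash
cat >> h.py <<'E'
from scipy.spatial.transform import Rotation as R
def to(p,ang):
    """tool-frame fractions to reach TCP p, tool z down, tool y at world angle ang (deg)"""
    s=r.read_state(); A=R.from_quat(s['eef_rot']); a=np.radians(ang)
    y=np.array([np.cos(a),np.sin(a),0]);z=np.array([0,0,-1.]);B=R.from_matrix(np.c_[np.cross(y,z),y,z])
    d=A.inv().apply(np.array(p)-s['ee_pos'])/.15; w=(A.inv()*B).as_rotvec()
    print('dp',d.round(4),'rot',(w/2/np.pi).round(4),'deg',np.degrees(w).round(1),'q',s['joint_positions'].round(2),'ee',s['ee_pos'].round(4),'w',s['width'].round(4),'t',round(s['time'],2),'F',s['ft_force'].round(1))
E
python3 -c "
from h import *
to([.535,.2125,.19],-14.5)"
```

```text
Traceback (most recent call last):
  File "h.py", line 19, in to
    print('dp',d.round(4),'rot',(w/2/np.pi).round(4),'deg',np.degrees(w).round(1),'q',s['joint_positions'].round(2),'ee',s['ee_pos'].round(4),'w',s['width'].round(4),'t',round(s['time'],2),'F',s['ft_force'].round(1))
                                                                                                                                                  ^^^^^^^^^^^^^^^^
AttributeError: 'float' object has no attribute 'round'
```

```bash
sed -i "s/s\['width'\].round(4)/round(s['width'],4)/" h.py
python3 -m pendant '[{"dp":[-1,-0.62,0],"rotation":[0,0,0.084],"jaw":0.5},{"dp":[-1,-0.62,0],"rotation":[0,0,0.084],"jaw":0.5},{"dp":[-1,-0.62,0],"rotation":[0,0,0.084],"jaw":0.5},{"dp":[-1,-0.62,0],"rotation":[0,0,0.084],"jaw":0.5}]' 50
python3 -c "
from h import *
to([.535,.2125,.19],-14.5)"
```

```text
time: 0.65
ee_pos: [0.2755, 0.4783, 0.2228]
eef_rot: [0.378, 0.926, 0.0, 0.001]
ft_force: [-0.4, -0.0, -0.3]
width: 0.0546
grip_force: 0.0
dp [-2.4758 -0.0543  0.2219] rot [2.000e-04 1.000e-04 1.669e-01] deg [ 0.1  0.  60.1] q [-1.21  0.17  0.08  1.66 -0.01  1.31 -0.33] ee [0.2755 0.4783 0.2228] w 0.0546 t 0.65 F [-0.4 -0.  -0.3]
```

```bash

python3 -m pendant '[{"dp":[-1,-0.02,0.1],"rotation":[0,0,0.083],"jaw":0.5},{"dp":[-1,-0.02,0.1],"rotation":[0,0,0.083],"jaw":0.5},{"dp":[-1,-0.02,0.1],"rotation":[0,0,0.083],"jaw":0.5},{"dp":[-1,-0.02,0.1],"rotation":[0,0,0.083],"jaw":0.5},{"dp":[-1,-0.02,0.1],"rotation":[0,0,0.083],"jaw":0.5}]'
python3 -c "
from h import *
to([.535,.2125,.19],-14.5)"
```

```text
time: 1.27
ee_pos: [0.3763, 0.3767, 0.2075]
eef_rot: [0.599, 0.801, -0.0, -0.0]
ft_force: [-0.7, -0.7, 0.5]
width: 0.0438
grip_force: 0.0
dp [-1.3495  0.7048  0.1155] rot [-0.0001 -0.0001  0.086 ] deg [-0. -0. 31.] q [-1.07  0.13  0.22  1.74 -0.03  1.27 -0.56] ee [0.3763 0.3767 0.2075] w 0.0438 t 1.27 F [-0.7 -0.7  0.5]
```

```bash

python3 -m pendant '[{"dp":[-1,0.52,0],"rotation":[0,0,0.086],"jaw":0.5},{"dp":[-1,0.52,0],"rotation":[0,0,0.086],"jaw":0.5},{"dp":[-1,0.52,0],"rotation":[0,0,0.086],"jaw":0.5},{"dp":[-1,0.52,0],"rotation":[0,0,0.086],"jaw":0.5},{"dp":[-1,0.52,0],"rotation":[0,0,0.086],"jaw":0.5},{"dp":[-1,0.52,0],"rotation":[0,0,0.086],"jaw":0.5}]'
python3 - <<'E'
from h import *
import pickle
to([.535,.2125,.19],-14.5)
c=camera('wrist');pickle.dump(c,open('w1.pkl','wb'));save('w1.png',c['image'])
E
```

```text
time: 2.02
ee_pos: [0.4931, 0.255, 0.2074]
eef_rot: [0.791, 0.612, -0.0, -0.0]
ft_force: [0.4, 0.6, -1.0]
width: 0.044
grip_force: 0.0
dp [-0.2042  0.3414  0.116 ] rot [-0.0001 -0.0001  0.    ] deg [-0. -0.  0.] q [-0.9   0.19  0.39  1.69 -0.08  1.28 -0.75] ee [0.4931 0.255  0.2074] w 0.044 t 2.02 F [ 0.4  0.6 -1. ]
```

View pics/w1.png

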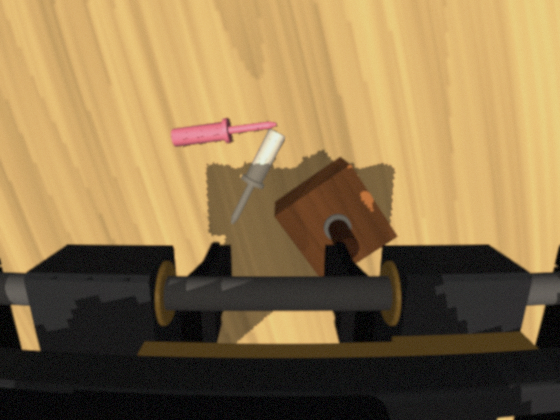

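The wrist view shows the stand, with the collar ring at about (337,228) and the handle running down behind the finger to (345,250). The white (262,165) and pink (215,132) lookalikes stand clear of it.

```bash
python3 - <<'E'
from h import *
import pickle
c=pickle.load(open('w1.pkl','rb'))
im=cv2.cvtColor(c['image'],cv2.COLOR_RGB2HSV)
sub=c['image'][205:260,310:370].astype(int); sat=sub.max(2)-sub.min(2); m=(sat<25)&(sub.mean(2)>60)&(sub.mean(2)<170)
ys,xs=np.nonzero(m); print(len(xs),xs.min()+310,xs.max()+310,ys.min()+205,ys.max()+205)
e=cv2.minEnclosingCircle(np.c_[xs+310,ys+205].astype(np.float32));print(e)
print(plane(c,[e[0],(337,229),(337,230)],.059).round(4))
# stand top corners
print(plane(c,[(346,163),(395,237),(277,207)],.055).round(4))
E
```

```text
186 324 350 215 237
((336.9482727050781, 226.84483337402344), 13.079133033752441)
[[0.5359 0.2139 0.059 ]
 [0.5355 0.2119 0.059 ]
 [0.5353 0.211  0.059 ]]
[[0.5558 0.2664 0.055 ]
 [0.5854 0.1896 0.055 ]
 [0.4891 0.2435 0.055 ]]
```

```bash

python3 -m pendant '[{"dp":[-0.2,0.34,0],"rotation":[0,0,0],"jaw":0.5},{"dp":[-0.2,0.34,0.1],"rotation":[0,0,0],"jaw":0.5},{"dp":[-0.2,0.34,0.4],"rotation":[0,0,0],"jaw":0.5},{"dp":[-0.2,0.34,0.4],"rotation":[0,0,0],"jaw":0.5}]'
python3 - <<'E'
from h import *
import pickle
to([.5355,.213,.064],-14.5)
c=camera('side');d=camera('scene')
a=lambda c,x,y:cv2.resize(c['image'][y:y+105,x:x+140],(400,300),interpolation=cv2.INTER_CUBIC)
save('s2.png',np.hstack([a(c,220,190),a(d,280,190)]))
E
```

```text
time: 2.58
ee_pos: [0.5333, 0.2111, 0.1447]
eef_rot: [0.792, 0.611, -0.003, -0.001]
ft_force: [-0.1, 0.8, -0.3]
width: 0.0437
grip_force: 0.0
dp [0.0178 0.0134 0.5375] rot [-0.0007  0.0006 -0.0004] deg [-0.3  0.2 -0.2] q [-0.82  0.29  0.43  1.72 -0.13  1.17 -0.61] ee [0.5333 0.2111 0.1447] w 0.0437 t 2.58 F [-0.1  0.8 -0.3]
```

View pics/s2.png

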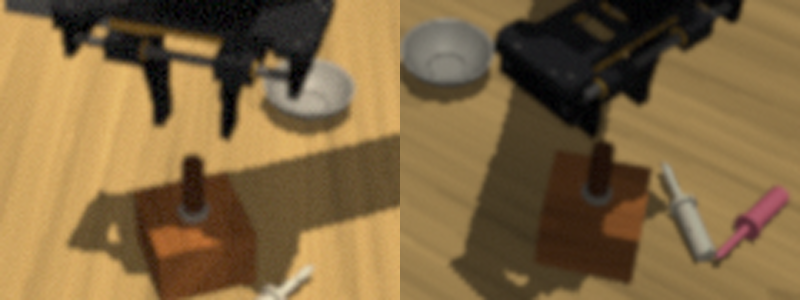

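The fingers straddle the pin handle along both views. The white and pink lookalikes have toppled and lie on the bench by themselves, clear of the stand. Now I'll descend and grip.

```bash

python3 -m pendant '[{"dp":[0.005,0.008,0.25],"rotation":[0,0,0],"jaw":0.5},{"dp":[0.005,0.008,0.45],"rotation":[0,0,0],"jaw":0.5},{"dp":[0.005,0.008,0.54],"rotation":[0,0,0],"jaw":0.5},{"dp":[0.005,0.008,0.54],"rotation":[0,0,0],"jaw":0.5}]'
python3 -c "
from h import *
to([.5355,.213,.064],-14.5)"
```

```text
time: 3.18
ee_pos: [0.5376, 0.2117, 0.0673]
eef_rot: [0.792, 0.611, 0.0, -0.0]
ft_force: [-0.1, -0.2, 0.3]
width: 0.0434
grip_force: 0.0
dp [ 0.0046 -0.0154  0.0217] rot [ 0.     -0.0001 -0.0007] deg [ 0.  -0.  -0.2] q [-0.79  0.38  0.41  1.78 -0.18  1.01 -0.57] ee [0.5376 0.2117 0.0673] w 0.0434 t 3.17 F [-0.1 -0.2  0.3]
```

```bash

python3 -m pendant '[{"dp":[0,-0.015,0.015],"rotation":[0,0,0],"jaw":0.5},{"dp":[0,-0.015,0.015],"rotation":[0,0,0],"jaw":0.1},{"dp":[0,-0.015,0.015],"rotation":[0,0,0],"jaw":0},{"dp":[0,-0.015,0.015],"rotation":[0,0,0],"jaw":0},{"dp":[0,-0.015,0.015],"rotation":[0,0,0],"jaw":0},{"dp":[0,-0.015,0.015],"rotation":[0,0,0],"jaw":0}]' 50
python3 -c "
from h import *
to([.5355,.213,.18],-14.5)"
```

```text
time: 3.92
ee_pos: [0.5353, 0.212, 0.0645]
eef_rot: [0.792, 0.61, 0.0, -0.0]
ft_force: [-0.7, -0.9, 2.0]
width: 0.017
grip_force: 50.0
dp [ 7.200e-03 -2.000e-04 -7.701e-01] rot [ 0.     -0.     -0.0007] deg [ 0.  -0.  -0.3] q [-0.79  0.38  0.41  1.79 -0.18  1.01 -0.58] ee [0.5353 0.212  0.0645] w 0.017 t 3.92 F [-0.7 -0.9  2. ]
```

```bash

python3 -m pendant '[{"dp":[0,0,-0.2],"rotation":[0,0,0],"jaw":0},{"dp":[0,0,-0.5],"rotation":[0,0,0],"jaw":0},{"dp":[0,0,-0.8],"rotation":[0,0,0],"jaw":0},{"dp":[0,0,-0.8],"rotation":[0,0,0],"jaw":0}]'
python3 -c "
from h import *
to([.547,-.1745,.18],-14.5)"
```

```text
time: 4.42
ee_pos: [0.5369, 0.2125, 0.1877]
eef_rot: [0.792, 0.61, 0.003, 0.0]
ft_force: [0.1, -0.5, -1.1]
width: 0.0167
grip_force: 50.0
dp [-2.478   0.7231  0.0435] rot [ 0.0006 -0.0007 -0.0008] deg [ 0.2 -0.3 -0.3] q [-0.83  0.25  0.44  1.67 -0.11  1.24 -0.62] ee [0.5369 0.2125 0.1877] w 0.0167 t 4.42 F [ 0.1 -0.5 -1.1]
```

```bash

python3 -m pendant '[{"dp":[-0.3,0.09,0],"rotation":[0,0,0],"jaw":0},{"dp":[-0.6,0.17,0],"rotation":[0,0,0],"jaw":0},{"dp":[-0.9,0.26,0],"rotation":[0,0,0],"jaw":0},{"dp":[-1,0.29,0],"rotation":[0,0,0],"jaw":0}]'
python3 -m pendant '[{"dp":[-0.3,0.09,0],"rotation":[0,0,0],"jaw":0},{"dp":[-0.6,0.17,0],"rotation":[0,0,0],"jaw":0},{"dp":[-0.9,0.26,0],"rotation":[0,0,0],"jaw":0},{"dp":[-1,0.29,0],"rotation":[0,0,0],"jaw":0}]'
python3 -c "
from h import *
to([.547,-.1745,.165],-14.5)"
```

```text
time: 4.92
ee_pos: [0.5384, 0.0523, 0.1833]
eef_rot: [0.793, 0.609, -0.001, -0.0]
ft_force: [0.2, 1.0, -1.0]
width: 0.0173
grip_force: 50.0
time: 5.42
ee_pos: [0.5422, -0.103, 0.1835]
eef_rot: [0.793, 0.609, -0.001, -0.0]
ft_force: [-0.0, 1.1, -1.3]
width: 0.0169
grip_force: 50.0
dp [-0.4523  0.1542  0.1237] rot [-0.0001  0.0002 -0.0012] deg [-0.   0.1 -0.4] q [-0.45  0.22  0.64  1.74 -0.14  1.23 -0.04] ee [ 0.5422 -0.103   0.1835] w 0.0169 t 5.42 F [-0.   1.1 -1.3]
```

```bash

python3 -m pendant '[{"dp":[-0.2,0.05,0.08],"rotation":[0,0,0],"jaw":0},{"dp":[-0.28,0.1,0.13],"rotation":[0,0,0],"jaw":0},{"dp":[-0.28,0.1,0.13],"rotation":[0,0,0],"jaw":0},{"dp":[-0.28,0.1,0.13],"rotation":[0,0,0],"jaw":0}]'
python3 - <<'E'
from h import *
import pickle
to([.547,-.1745,.165],-14.5)
C={n:camera(n) for n in('scene','side','wrist')}
pickle.dump(C,open('c3.pkl','wb'))
a=lambda c,x,y:cv2.resize(c['image'][y:y+75,x:x+100],(400,300),interpolation=cv2.INTER_CUBIC)
w=C['wrist']['image']
print(w.shape)
save('s3.png',np.vstack([np.hstack([a(C['scene'],170,145),a(C['side'],250,115)]),np.hstack([cv2.resize(w,(400,300)),cv2.resize(w[150:300,180:380],(400,300),interpolation=cv2.INTER_CUBIC)])]))
E
```

```text
time: 5.92
ee_pos: [0.547, -0.1432, 0.1647]
eef_rot: [0.792, 0.611, 0.0, -0.0]
ft_force: [0.1, -0.1, -1.0]
width: 0.0169
grip_force: 50.0
dp [-0.2019  0.0528 -0.0021] rot [-0.0001 -0.0001 -0.0005] deg [-0.  -0.  -0.2] q [-0.38  0.27  0.66  1.73 -0.18  1.2   0.07] ee [ 0.547  -0.1432  0.1647] w 0.0169 t 5.92 F [ 0.1 -0.1 -1. ]
(420, 560, 3)
```

View pics/s3.png

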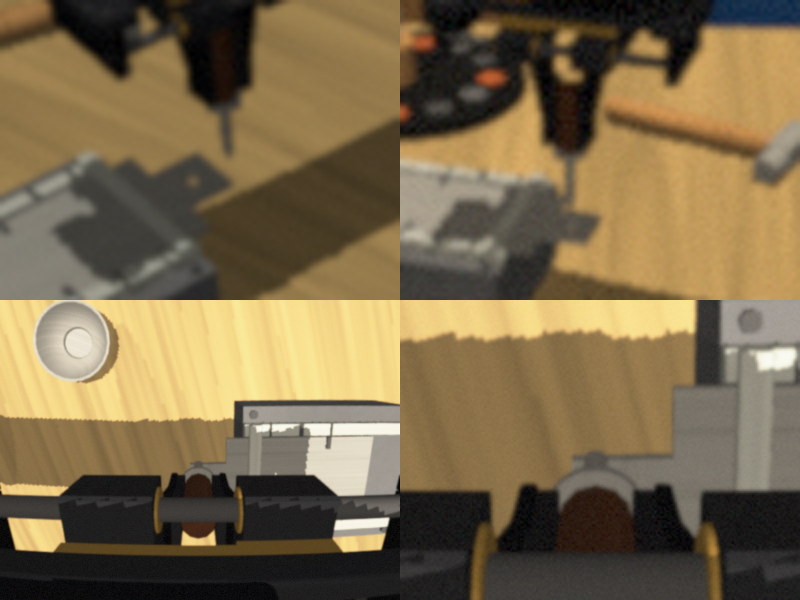

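Eye: scene (218.2,190.2), and wrist about (277,230) just peeking past the collar. Pin tip: scene (227.5,183.8), side (292.5,165). I'll compute the tip-to-eye offset within each view, so that calibration bias cancels.

```bash
python3 - <<'E'
from h import *
import pickle
C=pickle.load(open('c3.pkl','rb')); s=r.read_state(); print(s['ee_pos'])
zt=s['ee_pos'][2]-.0545
for n,t,e in(('scene',(227.5,183.75),(218.2,190)),('side',(292.5,165),(293.5,170.5))):
    a=plane(C[n],[t],zt)[0];b=plane(C[n],[e],.078)[0]; print(n,'tip',a.round(4),'eye',b.round(4),'diff',(b-a).round(4))
w=C['wrist']
print('wrist eye',plane(w,[(277.5,230)],.078).round(4))
p=plane(w,[(332,143),(546,147)],.08);v=p[1]-p[0];print(p,np.degrees(np.arctan2(v[1],v[0])))
# refine lines by edges: box far edge and tab edge
g=cv2.cvtColor(w['image'],cv2.COLOR_RGB2GRAY)
for l in cv2.createLineSegmentDetector().detect(g[100:260,260:])[0].reshape(-1,4):
    L=np.hypot(l[2]-l[0],l[3]-l[1])
    if L>45:
        q=plane(w,[(l[0]+260,l[1]+100),(l[2]+260,l[3]+100)],.078);v=q[1]-q[0]
        print((l+[260,100,260,100]).round(0),round(np.degrees(np.arctan2(v[1],v[0])),1))
E
```

```text
[ 0.54696889 -0.14358832  0.16501591]
scene tip [ 0.5442 -0.1436  0.1105] eye [ 0.5499 -0.174   0.078 ] diff [ 0.0057 -0.0305 -0.0325]
side tip [ 0.5461 -0.1503  0.1105] eye [ 0.5448 -0.1741  0.078 ] diff [-0.0013 -0.0238 -0.0325]
wrist eye [[ 0.5437 -0.1543  0.078 ]]
[[ 0.59403565 -0.10429636  0.08      ]
 [ 0.74153203 -0.14308654  0.08      ]] -14.73460267088639
[331. 245. 439. 245.] -14.8
[329. 140. 501. 139.] -13.5
[327. 192. 328. 142.] 76.1
[502. 139. 558. 144.] -18.1
[558. 172. 468. 172.] 166.4
[467. 188. 558. 188.] -13.9
[558. 147. 341. 148.] 166.4
[521. 191. 467. 192.] 166.4
[512. 258. 522. 191.] 76.4
[346. 171. 391. 169.] -11.8
[364. 242. 366. 191.] 76.6
[436. 169. 482. 169.] -13.7
```

The offsets disagree by a few mm. I'll pass the pin over to the tab's other side so that the wrist camera gets a clear close view of the eye, correcting the yaw by 0.9° on the way.

```bash

python3 -m pendant '[{"dp":[-0.2,0.05,0],"rotation":[0,0,-0.0025],"jaw":0},{"dp":[-0.4,0.05,0],"rotation":[0,0,-0.0025],"jaw":0},{"dp":[-0.45,0.05,0],"rotation":[0,0,-0.0025],"jaw":0},{"dp":[-0.45,0.05,0],"rotation":[0,0,-0.0025],"jaw":0},{"dp":[-0.45,0.05,0],"rotation":[0,0,-0.0025],"jaw":0}]'
python3 - <<'E'
from h import *
import pickle
to([.547,-.1745,.165],-13.6)
C={n:camera(n) for n in('scene','side','wrist')}
pickle.dump(C,open('c4.pkl','wb'))
a=lambda c,x,y:cv2.resize(c['image'][y:y+75,x:x+100],(400,300),interpolation=cv2.INTER_CUBIC)
w=C['wrist']['image']
save('s4.png',np.vstack([np.hstack([a(C['scene'],170,145),a(C['side'],250,115)]),np.hstack([cv2.resize(w,(400,300)),cv2.resize(w[150:270,200:360],(400,300),interpolation=cv2.INTER_CUBIC)])]))
E
```

```text
time: 6.7
ee_pos: [0.5372, -0.2104, 0.1647]
eef_rot: [0.787, 0.617, 0.0, -0.0]
ft_force: [0.2, 1.1, -0.7]
width: 0.0171
grip_force: 50.0
dp [ 0.2476  0.0063 -0.0016] rot [-0.     -0.0001 -0.0004] deg [-0.  -0.  -0.2] q [-0.27  0.31  0.68  1.7  -0.21  1.21  0.22] ee [ 0.5372 -0.2104  0.1647] w 0.0171 t 6.7 F [ 0.2  1.1 -0.7]
```

View pics/s4.png

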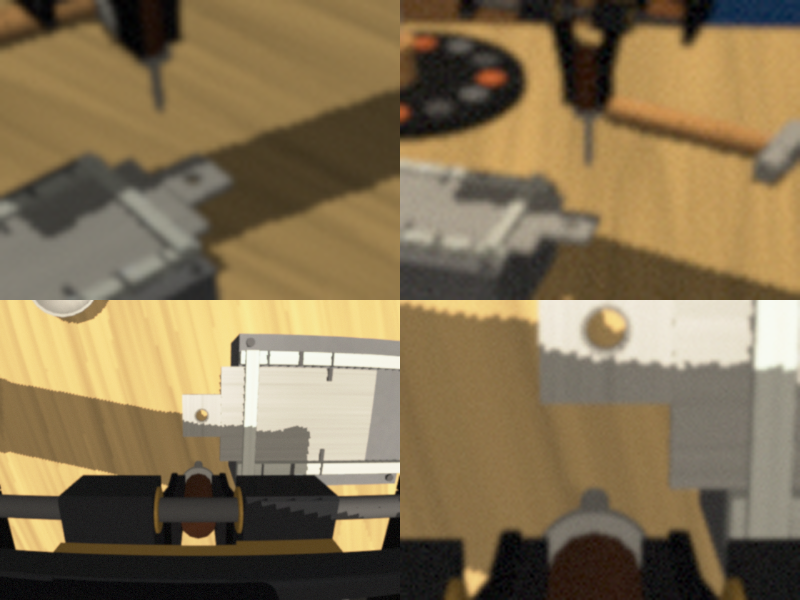

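The wrist view clearly shows the eye at about (282,161) on the tab, and the pin tip at about (277.5,227).

```bash
python3 - <<'E'
from h import *
import pickle
C=pickle.load(open('c4.pkl','rb')); s=r.read_state(); print(s['ee_pos'])
w=C['wrist'];im=w['image'].astype(int)
sub=im[150:175,270:296]; m=((sub.max(2)-sub.min(2))>35).astype(np.uint8)
n,l,st,ce=cv2.connectedComponentsWithStats(m); print(st[1:],ce[1:]+[270,150])
e=plane(w,[(282.4,161.2),(282,162)],.078);print('wrist eye',e.round(4))
T=np.linalg.inv(w['T'])
def proj(p):
    rv=cv2.Rodrigues(T[:3,:3])[0]; return cv2.projectPoints(np.array([p],float),rv,T[:3,3],w['mtx'],w['distortion'])[0].ravel()
t=s['ee_pos']-[0,0,.0545]; print('expected tip px',proj(t))
a=plane(w,[(277.6,228)],t[2]);print('wrist tip',a.round(4))
for n,tp,ep in(('scene',(210,172),(218.2,190)),('side',(297,155.8),(293.5,170.5))):
    a=plane(C[n],[tp],t[2])[0];b=plane(C[n],[ep],.078)[0]; print(n,'tip',a.round(4),'eye',b.round(4),'diff',(b-a).round(4))
g=cv2.cvtColor(w['image'],cv2.COLOR_RGB2GRAY)
for l in cv2.createLineSegmentDetector().detect(g[60:260,260:])[0].reshape(-1,4):
    if np.hypot(l[2]-l[0],l[3]-l[1])>60:
        q=plane(w,[(l[0]+260,l[1]+60),(l[2]+260,l[3]+60)],.078);v=q[1]-q[0]
        print((l+[260,60,260,60]).round(0),round(np.degrees(np.arctan2(v[1],v[0])),1))
E
```

```text
[ 0.53707191 -0.21090535  0.16474037]
[[  4   2  17  17 216]] [[282.19907407 160.51851852]]
wrist eye [[ 0.5488 -0.1751  0.078 ]
 [ 0.5484 -0.1756  0.078 ]]
expected tip px [278.24868622 229.56927254]
wrist tip [[ 0.5369 -0.2098  0.1102]]
scene tip [ 0.5343 -0.2124  0.1102] eye [ 0.5499 -0.174   0.078 ] diff [ 0.0156  0.0384 -0.0322]
side tip [ 0.5359 -0.2096  0.1102] eye [ 0.5448 -0.1741  0.078 ] diff [ 0.0089  0.0355 -0.0322]
[452. 244. 558. 242.] -13.6
[468.  91. 558.  96.] -13.6
[558. 227. 453. 228.] 166.4
[345.  72. 342. 176.] -103.6
[456.  95. 364.  93.] 166.5
[331. 245. 404. 245.] -13.6
[358. 173. 362.  92.] 76.3
[558.  78. 469.  73.] 166.7
[511. 221. 527. 101.] 76.5
[539. 257. 459. 258.] 165.6
[342. 181. 339. 242.] -103.5
[358. 224. 427. 224.] -13.7
```

```bash
python3 -c "
from h import *
to([.5487,-.175,.139],-13.6)"
```

```text
dp [0.2509 0.0183 0.1717] rot [-0.     -0.0001 -0.0005] deg [-0.  -0.  -0.2] q [-0.27  0.31  0.68  1.7  -0.21  1.21  0.22] ee [ 0.5371 -0.2109  0.1647] w 0.0169 t 6.85 F [-0.6 -1.1 -1. ]
```

```bash

python3 -m pendant '[{"dp":[0.15,0.012,0],"rotation":[0,0,0],"jaw":0},{"dp":[0.25,0.018,0.1],"rotation":[0,0,0],"jaw":0},{"dp":[0.25,0.018,0.17],"rotation":[0,0,0],"jaw":0},{"dp":[0.25,0.018,0.17],"rotation":[0,0,0],"jaw":0},{"dp":[0.25,0.018,0.17],"rotation":[0,0,0],"jaw":0}]'
python3 - <<'E'
from h import *
import pickle
to([.5487,-.175,.139],-13.6)
C={n:camera(n) for n in('scene','side','wrist')}
pickle.dump(C,open('c5.pkl','wb'))
a=lambda c,x,y:cv2.resize(c['image'][y:y+45,x:x+60],(400,300),interpolation=cv2.INTER_CUBIC)
save('s5.png',np.hstack([a(C['scene'],190,160),a(C['side'],265,140)]))
E
```

```text
time: 7.48
ee_pos: [0.548, -0.1771, 0.1393]
eef_rot: [0.788, 0.616, -0.0, 0.0]
ft_force: [-0.5, 0.6, -0.1]
width: 0.0169
grip_force: 50.0
dp [0.015  0.001  0.0022] rot [-0.      0.0001 -0.0009] deg [-0.   0.  -0.3] q [-0.31  0.33  0.66  1.73 -0.22  1.16  0.17] ee [ 0.548  -0.1771  0.1393] w 0.0169 t 7.47 F [-0.5  0.6 -0.1]
```

View pics/s5.png

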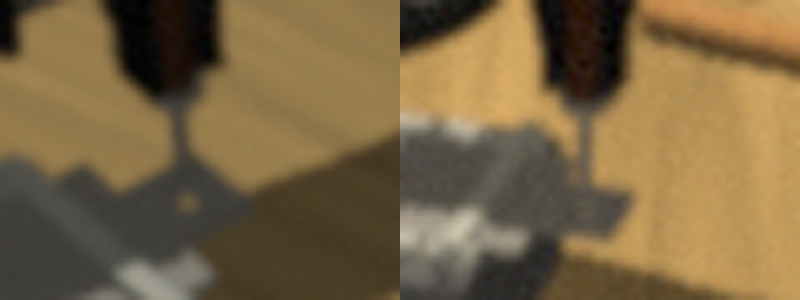

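In the scene crop the tip (217,185) hangs just above the eye (218,190), and the side view agrees. I'll lower it in small steps and watch the force.

```bash

python3 -m pendant '[{"dp":[0.013,0,0],"rotation":[0,0,0],"jaw":0},{"dp":[0.013,0,0.03],"rotation":[0,0,0],"jaw":0},{"dp":[0.013,0,0.06],"rotation":[0,0,0],"jaw":0},{"dp":[0.013,0,0.08],"rotation":[0,0,0],"jaw":0},{"dp":[0.013,0,0.08],"rotation":[0,0,0],"jaw":0}]'
python3 -c "
from h import *
to([.5487,-.175,.0905],-13.6)"
```

```text
time: 8.25
ee_pos: [0.5486, -0.1745, 0.127]
eef_rot: [0.787, 0.617, -0.0, -0.0]
ft_force: [-1.4, -0.8, -0.7]
width: 0.0172
grip_force: 50.0
dp [-0.003   0.0018  0.2431] rot [-0.0001  0.     -0.0008] deg [-0.   0.  -0.3] q [-0.31  0.34  0.65  1.74 -0.23  1.13  0.17] ee [ 0.5486 -0.1745  0.127 ] w 0.0172 t 8.25 F [-1.4 -0.8 -0.7]
```

The tip is 5 mm below the tab face with no vertical load, so it is in the eye.

```bash

python3 -m pendant '[{"dp":[-0.003,0,0.05],"rotation":[0,0,0],"jaw":0},{"dp":[-0.003,0,0.1],"rotation":[0,0,0],"jaw":0},{"dp":[-0.003,0,0.16],"rotation":[0,0,0],"jaw":0},{"dp":[-0.003,0,0.22],"rotation":[0,0,0],"jaw":0},{"dp":[-0.003,0,0.235],"rotation":[0,0,0],"jaw":0},{"dp":[-0.003,0,0.235],"rotation":[0,0,0],"jaw":0}]'
python3 - <<'E'
from h import *
import pickle
to([.5487,-.175,.0905],-13.6)
C={n:camera(n) for n in('scene','side','wrist')}
pickle.dump(C,open('c6.pkl','wb'))
a=lambda c,x,y:cv2.resize(c['image'][y:y+60,x:x+80],(400,300),interpolation=cv2.INTER_CUBIC)
w=C['wrist']['image']
save('s6.png',np.vstack([np.hstack([a(C['scene'],170,160),a(C['side'],250,140)]),np.hstack([cv2.resize(w,(400,300)),cv2.resize(w[120:270,200:400],(400,300),interpolation=cv2.INTER_CUBIC)])]))
E
```

```text
time: 9.0
ee_pos: [0.5484, -0.1748, 0.0918]
eef_rot: [0.787, 0.617, -0.0, -0.0]
ft_force: [0.3, -2.3, -1.7]
width: 0.017
grip_force: 50.0
dp [-0.0009  0.002   0.0084] rot [-0.0001  0.     -0.0007] deg [-0.   0.  -0.3] q [-0.3   0.38  0.64  1.78 -0.26  1.07  0.19] ee [ 0.5484 -0.1748  0.0918] w 0.017 t 9.0 F [ 0.3 -2.3 -1.7]
```

View pics/s6.png

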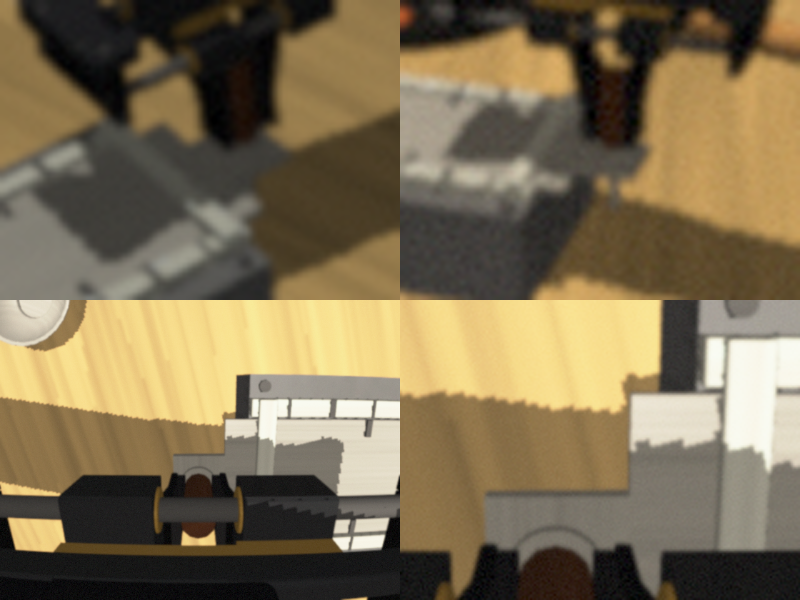

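The shank shows below the tab in the side view at crop (613,190), and the collar sits about 4 mm above the tab. Now I'll draw the shutter along the gate's -x (tool -y), in two stages.

```bash

python3 -m pendant '[{"dp":[0,-0.03,0],"rotation":[0,0,0],"jaw":0},{"dp":[0,-0.07,0],"rotation":[0,0,0],"jaw":0},{"dp":[0,-0.11,0],"rotation":[0,0,0],"jaw":0},{"dp":[0,-0.15,0],"rotation":[0,0,0],"jaw":0},{"dp":[0,-0.17,0],"rotation":[0,0,0],"jaw":0},{"dp":[0,-0.17,0],"rotation":[0,0,0],"jaw":0}]' 60
cat > m.py <<'E'
from h import *
import pickle
def lines(w):
    g=cv2.cvtColor(w['image'],cv2.COLOR_RGB2GRAY)
    gx=np.array([np.cos(np.radians(-13.6)),np.sin(np.radians(-13.6))]); gy=np.array([-gx[1],gx[0]]); o=np.array([.5487,-.175])
    for l in cv2.createLineSegmentDetector().detect(g[60:260,200:])[0].reshape(-1,4):
        if np.hypot(l[2]-l[0],l[3]-l[1])<12: continue
        q=plane(w,[(l[0]+200,l[1]+60),(l[2]+200,l[3]+60)],.074)[:,:2]-o
        a=q@gx*1000;b=q@gy*1000
        if abs(a[0]-a[1])<2 and a.mean()<180: print('x %.1f y %.0f..%.0f'%(a.mean(),b[0],b[1]))
E
python3 - <<'E'
from m import *
to([.5487,-.175,.0905],-13.6)
for f in('c4.pkl','c6.pkl'): print(f); lines(pickle.load(open(f,'rb'))['wrist'])
C={n:camera(n) for n in('scene','side','wrist')}
pickle.dump(C,open('c7.pkl','wb'));print('now');lines(C['wrist'])
E
```

```text
time: 9.9
ee_pos: [0.5248, -0.1694, 0.0928]
eef_rot: [0.787, 0.616, 0.001, 0.002]
ft_force: [4.7, -5.5, -3.4]
width: 0.017
grip_force: 60.0
dp [0.0019 0.1636 0.0157] rot [ 0.0006  0.0001 -0.0008] deg [ 0.2  0.  -0.3] q [-0.32  0.32  0.65  1.84 -0.22  1.05  0.17] ee [ 0.5248 -0.1694  0.0928] w 0.017 t 9.9 F [ 4.7 -5.5 -3.4]
c4.pkl
x 34.7 y 65..47
x 26.4 y 46..65
x 89.9 y 48..60
x 121.5 y 49..58
x 94.1 y 60..48
x 62.5 y 60..49
x 124.2 y 60..49
x 118.6 y 33..45
x 124.5 y -50..-62
x 118.9 y -47..-34
x 41.2 y 58..-11
x 52.6 y -9..45
x 123.8 y 44..34
x 123.9 y -35..-45
x 38.7 y 29..44
x 18.4 y 44..19
x -17.2 y -60..-70
x 10.2 y -70..-60
x 94.4 y -49..-60
x 90.3 y -60..-49
x 39.4 y 48..56
x 170.2 y -44..43
x 60.1 y -60..-50
x 35.0 y -48..-61
x 62.9 y -49..-59
x 41.3 y -14..-59
x 52.7 y -49..-17
x -18.8 y 18..4
c6.pkl
x 154.9 y -7..2
x 24.8 y 46..74
x 123.0 y 46..54
x 90.8 y 50..59
x 119.3 y 37..45
x 125.3 y 58..32
x 60.5 y 47..53
x 95.3 y 59..47
x 63.1 y 58..47
x 41.6 y 56..33
x 39.4 y 37..43
x 53.5 y 28..45
x 18.0 y 43..31
x 40.0 y 47..59
x 104.6 y 28..21
x 104.6 y 20..12
x 26.6 y -4..3
x 9.1 y -4..5
x -10.5 y 5..-2
x 121.5 y 43..33
x 41.8 y 28..5
x 53.5 y 5..22
x 17.2 y 21..29
x 39.8 y 16..24
now
x 131.8 y -8..1
x 17.7 y 46..73
x 96.3 y 32..39
x 61.5 y 47..53
x 91.7 y 50..59
x 36.7 y 58..47
x 96.6 y 38..44
x 41.2 y 47..58
x 43.2 y 57..4
x 96.4 y 59..47
x 64.1 y 59..46
x 55.3 y 22..32
x -5.0 y 43..34
x 40.1 y 36..43
x 102.0 y 44..32
x 33.2 y 73..46
x 40.2 y 28..35
x 79.7 y 6..-2
x 2.4 y -5..2
x 79.9 y 13..7
x -15.1 y -3..4
x -52.2 y 3..-4
x -34.7 y 4..-4
x 55.1 y 32..44
x 98.6 y 43..34
x 55.1 y 5..22
x 41.1 y 5..25
x -6.0 y 21..32
```

The shutter edge mark now sits about 6 mm short of the thick half mark (24 mm drawn), measured in the wrist view relative to the rail marks. I'll draw that remainder.

```bash

python3 -m pendant '[{"dp":[-0.004,-0.02,0],"rotation":[0,0,0],"jaw":0},{"dp":[-0.004,-0.039,0],"rotation":[0,0,0],"jaw":0},{"dp":[-0.004,-0.039,0],"rotation":[0,0,0],"jaw":0},{"dp":[-0.004,-0.039,0],"rotation":[0,0,0],"jaw":0}]'
python3 - <<'E'
from m import *
to([.5487,-.175,.0905],-13.6)
C={n:camera(n) for n in('scene','side','wrist')}
pickle.dump(C,open('c8.pkl','wb'));lines(C['wrist'])
a=lambda c,x,y:cv2.resize(c['image'][y:y+75,x:x+100],(400,300),interpolation=cv2.INTER_CUBIC)
w=C['wrist']['image']
save('s8.png',np.vstack([np.hstack([a(C['scene'],140,160),a(C['side'],230,135)]),np.hstack([cv2.resize(w,(400,300)),cv2.resize(w[70:190,300:460],(400,300),interpolation=cv2.INTER_CUBIC)])]))
E
```

```text
time: 10.55
ee_pos: [0.5195, -0.1684, 0.0929]
eef_rot: [0.787, 0.617, 0.001, 0.002]
ft_force: [5.8, -5.0, -2.9]
width: 0.017
grip_force: 60.0
dp [0.0037 0.1996 0.0168] rot [ 0.0006  0.     -0.0007] deg [ 0.2  0.  -0.3] q [-0.33  0.31  0.65  1.86 -0.22  1.04  0.17] ee [ 0.5195 -0.1684  0.0929] w 0.017 t 10.55 F [ 5.8 -5.  -2.9]
x 126.6 y -8..1
x 16.0 y 46..73
x 92.0 y 46..58
x 61.7 y 47..54
x 41.4 y 47..59
x 91.2 y 32..45
x 36.9 y 58..47
x 64.3 y 59..45
x 96.6 y 59..47
x 43.4 y 57..26
x 55.7 y 26..33
x 40.3 y 27..35
x -10.3 y 43..32
x 40.3 y 36..43
x 96.8 y 45..32
x 33.1 y 73..45
x 74.6 y 19..12
x 74.6 y 3..-5
x -3.0 y -5..2
x 55.4 y 33..46
x -40.1 y 4..-4
x -57.6 y 2..-5
x -20.5 y -4..4
x 43.6 y 23..4
x 93.3 y 43..34
x 55.5 y 4..23
x 41.5 y 4..25
x -11.0 y 22..30
```

View pics/s8.png

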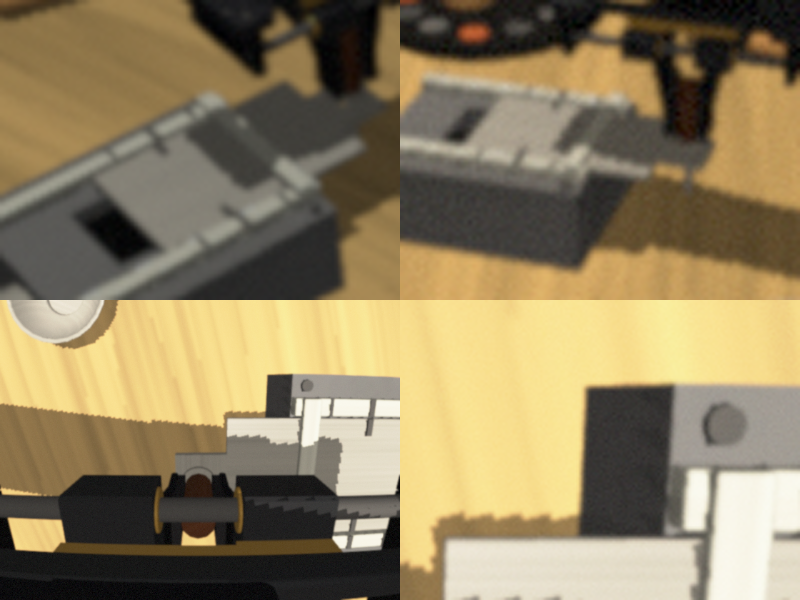

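The half mark and the shutter mark are almost in line in the scene and wrist views, and the port shows as a half-open dark strip. The wrist numbers suggest about 1 to 1.5 mm to go. I'll check with the shutter's rear edge in the fixed cameras, shut versus now.

```bash
cat > e.py <<'E'
from m import *
gx=np.array([np.cos(np.radians(-13.6)),np.sin(np.radians(-13.6)),0]); gy=np.array([-gx[1],gx[0],0]); o=np.array([.5487,-.175,0])
def prof(c,xs,ys,z):
    P=np.array([o+gx*x+gy*y+[0,0,z] for x in xs for y in ys]); T=np.linalg.inv(c['T'])
    px=cv2.projectPoints(P,cv2.Rodrigues(T[:3,:3])[0],T[:3,3],c['mtx'],c['distortion'])[0].reshape(len(xs),len(ys),2).astype(np.float32)
    return cv2.remap(cv2.cvtColor(c['image'],cv2.COLOR_RGB2GRAY),px[...,0],px[...,1],cv2.INTER_CUBIC).astype(float).mean(1)
def edge(c,lo,hi,y0,y1,z=.074):
    xs=np.arange(lo,hi,.0005); p=cv2.GaussianBlur(prof(c,xs,np.linspace(y0,y1,40),z).reshape(-1,1),(1,9),0).ravel()
    g=np.abs(np.gradient(p)); i=g.argmax(); s=slice(max(i-6,0),i+7); return 1000*(xs[s]*g[s]).sum()/g[s].sum(), p[::10].round(0)
E
python3 - <<'E'
from e import *
A=pickle.load(open('c0.pkl','rb'));D=pickle.load(open('c4.pkl','rb'));B=pickle.load(open('c8.pkl','rb'))
for n in('scene','side'):
    for k,c,lo,hi in(('shut0',A[n],.15,.19),('shut4',D[n],.15,.19),('now',B[n],.12,.16)):
        print(n,k,edge(c,lo,hi,-.02,.02))
E
```

```text
scene shut0 (np.float64(166.28604193857532), array([123., 122., 122., 108.,  75.,  83.,  84.,  84.,  84.]))
scene shut4 (np.float64(166.27043589452524), array([128., 128., 128., 113.,  79.,  88.,  88.,  88.,  88.]))
scene now (np.float64(139.91526325119662), array([130., 130., 130., 123.,  64.,  12.,  10.,  11.,  11.]))
side shut0 (np.float64(171.3556479539408), array([156., 157., 157., 153., 133., 112., 109., 109., 110.]))
side shut4 (np.float64(169.54614094234867), array([160., 161., 161., 155., 135., 115., 110., 112., 112.]))
side now (np.float64(142.46538462101225), array([161., 163., 162., 160., 133.,  78.,  55.,  57.,  73.]))
```

```bash
python3 - <<'E'
from e import *
A=pickle.load(open('c0.pkl','rb'));D=pickle.load(open('c4.pkl','rb'));B=pickle.load(open('c8.pkl','rb'))
def dark(c,lo,hi,y0,y1,z):
    xs=np.arange(lo,hi,.0005); p=prof(c,xs,np.linspace(y0,y1,12),z); b=np.linspace(np.median(p[:12]),np.median(p[-12:]),len(p)); w=np.clip(b-p-.3*(b-p).max(),0,None); return 1000*(xs*w).sum()/w.sum(), (b-p).max()
for n in('scene','side','wrist'):
    for y0,y1 in((.035,.043),(-.043,-.035)):
        print(n,y0,[tuple(np.round(dark(c,lo,hi,y0,y1,.074),1)) for c,lo,hi in((A[n],.105,.138),(D[n],.105,.138),(B[n],.077,.107))])
    for y0,y1 in((.05,.057),(-.057,-.05)):
        print(n,'rail half',y0,[tuple(np.round(dark(c,.077,.107,y0,y1,.08),1)) for c in(A[n],D[n],B[n])])
E
```

```text
scene 0.035 [(np.float64(117.0), np.float64(32.4)), (np.float64(117.1), np.float64(32.7)), (np.float64(87.7), np.float64(48.3))]
scene -0.043 [(np.float64(119.0), np.float64(22.8)), (np.float64(116.9), np.float64(21.0)), (np.float64(90.6), np.float64(23.7))]
scene rail half 0.05 [(np.float64(89.8), np.float64(46.7)), (np.float64(89.8), np.float64(48.4)), (np.float64(89.8), np.float64(49.5))]
scene rail half -0.057 [(np.float64(89.3), np.float64(47.9)), (np.float64(92.6), np.float64(29.7)), (np.float64(89.3), np.float64(52.2))]
side 0.035 [(np.float64(122.8), np.float64(37.8)), (np.float64(123.1), np.float64(34.6)), (np.float64(92.9), np.float64(57.4))]
side -0.043 [(np.float64(120.7), np.float64(31.2)), (np.float64(111.7), np.float64(25.9)), (np.float64(92.8), np.float64(31.3))]
side rail half 0.05 [(np.float64(88.8), np.float64(53.5)), (np.float64(88.6), np.float64(55.6)), (np.float64(88.2), np.float64(62.0))]
side rail half -0.057 [(np.float64(91.1), np.float64(41.9)), (np.float64(92.7), np.float64(23.6)), (np.float64(91.1), np.float64(43.6))]
wrist 0.035 [(np.float64(nan), np.float64(0.0)), (np.float64(121.3), np.float64(120.6)), (np.float64(93.8), np.float64(146.8))]
wrist -0.043 [(np.float64(nan), np.float64(0.0)), (np.float64(118.4), np.float64(106.9)), (np.float64(87.3), np.float64(145.9))]
wrist rail half 0.05 [(np.float64(nan), np.float64(0.0)), (np.float64(89.9), np.float64(132.0)), (np.float64(90.2), np.float64(141.1))]
wrist rail half -0.057 [(np.float64(nan), np.float64(0.0)), (np.float64(90.2), np.float64(82.8)), (np.float64(89.0), np.float64(113.3))]<stdin>:4: RuntimeWarning: invalid value encountered in scalar divide
```

The estimates average about 28.5 mm drawn. I'll add 1.5 mm, let it settle and check.

```bash

python3 -m pendant '[{"dp":[0,-0.01,0],"rotation":[0,0,0],"jaw":0},{"dp":[0,-0.01,0],"rotation":[0,0,0],"jaw":0},{"dp":[0,-0.01,0],"rotation":[0,0,0],"jaw":0},{"dp":[0,-0.01,0],"rotation":[0,0,0],"jaw":0},{"dp":[0,-0.01,0],"rotation":[0,0,0],"jaw":0},{"dp":[0,-0.01,0],"rotation":[0,0,0],"jaw":0}]'
python3 - <<'E'
from e import *
to([.5487,-.175,.0905],-13.6)
C={n:camera(n) for n in('scene','side','wrist')}
pickle.dump(C,open('c9.pkl','wb'));lines(C['wrist'])
print(edge(C['scene'],.12,.16,-.02,.02)[0],edge(C['side'],.12,.16,-.02,.02)[0])
a=lambda c,x,y:cv2.resize(c['image'][y:y+75,x:x+100],(400,300),interpolation=cv2.INTER_CUBIC)
w=C['wrist']['image']
save('s9.png',np.vstack([np.hstack([a(C['scene'],140,160),a(C['side'],230,135)]),np.hstack([cv2.resize(w,(400,300)),cv2.resize(w[130:250,400:560],(400,300),interpolation=cv2.INTER_CUBIC)])]))
E
```

```text
time: 11.45
ee_pos: [0.5181, -0.168, 0.0929]
eef_rot: [0.787, 0.617, 0.001, 0.002]
ft_force: [6.1, -5.1, -2.7]
width: 0.0167
grip_force: 60.0
dp [0.0038 0.2089 0.0171] rot [ 0.0007  0.     -0.0007] deg [ 0.2  0.  -0.3] q [-0.33  0.3   0.65  1.86 -0.21  1.04  0.17] ee [ 0.5181 -0.168   0.0929] w 0.0167 t 11.45 F [ 6.1 -5.1 -2.7]
x 125.2 y -8..1
x 15.6 y 46..73
x 89.8 y 32..44
x 92.0 y 46..59
x 41.5 y 47..59
x 37.0 y 59..47
x 61.6 y 47..54
x 43.6 y 57..4
x 64.4 y 58..45
x 96.6 y 59..45
x 55.7 y 19..40
x 40.3 y 28..35
x -11.7 y 43..31
x 95.4 y 43..32
x 40.4 y 36..43
x 33.1 y 73..45
x -4.4 y -5..2
x -21.9 y -5..4
x -41.7 y 4..-5
x -59.0 y 2..-5
x 91.9 y 43..33
x 55.6 y 3..18
x 41.5 y 4..24
138.4644576108366 140.99979096577607
```

View pics/s9.png

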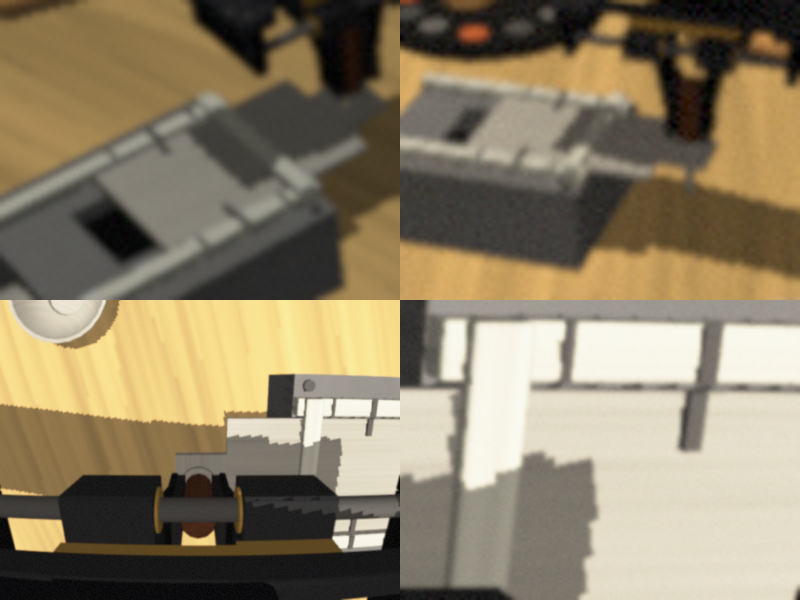

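The shutter's edge mark continues the rail's thick half mark, with the small offset expected from the rail height. The port shows as a half-open strip, and the pin stands through the eye in the closed hand. The wrist view measures 29.7 mm drawn and the pose is steady.

```bash
python3 -c "
from bench import r
print(r.close_job())"
```

```text
the job is handed in; nothing more can be done
None
```

I handed the job in with the pull pin through the eye and still gripped at 60 N, holding the shutter at about half open: 29.7 mm by the wrist camera, with the fixed cameras reading about 28 to 30 mm.

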